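# Release the eccentric lock and close the clamp slide

## Task

On the clamping fixture, push the cam's lever round until it points straight forward along the slide and meets its stop pin, so that the cam's low point faces the follower. Only then push the slide forward by its upright push plate, fully home, so that its jaw sets the loose piece of square tube squarely and snugly against the end stop. Leave the lever there; do not touch or lift the tube yourself, and leave the hammer, tape measure and turned bung alone.

Things in the scene. Friction and masses are not known exactly. Their poses are not given: they have to be found in the camera images.
- fixture: Clamping fixture bolted to the welding table: dark steel base plate 280 x 240 x 12 mm, origin on the table surface (plate spans x -130..150, y -100..140 mm, top z 12). Its +x is 'forward' (the slide closes that way), +y left, z up. The slide runs along y = -30 mm, the cam and lever stand left of it, the end stop is at the front. Offsets below are in this frame.
- cam_pivot (a point): Centre of the cam's upright pivot, at x 0, y 62, z 22 mm of the fixture. The cam is a steel disc of radius 32 mm, 18 mm thick, mounted 16 mm off centre; its high side points the same way as its lever, its low side opposite. The slide's follower, a cross bar behind the cam, runs up against the rim.
- cam (a joint): Lever angle (rad) about the upright pivot, counter-clockwise from above: 0 = points straight forward (fixture +x), low point at the follower, slide free; 1.57 = points left; near 3 = points back, slide blocked. Starts between 1.7 and 2.7. A stop pin ends its travel at -0.05; other limit 2.9. Stiff by friction (0.4 N m, about 5 N at the handle); stays where left.
- lever_handle (a point): Middle of the upright black round handle at the end of the lever: 18 mm diameter, 50 mm tall (z 48 to 98 mm; this point at z 73 mm), its axis 85 mm from the pivot. Below it the flat lever, 20 mm wide, lies at z 38 to 48 mm and ends 95 mm from the pivot. This point turns with the lever.
- slide (a joint): Forward travel of the slide (m) along the fixture's +x. Starts between -0.010 and 0; home, with the tube clamped against the end stop, is about 0.030. With the lever forward the cam lets it go to 0.034; otherwise the follower meets the cam before home. About 3 N friction; stays where left.
- push_face (a point): Middle of the rear face of the slide's upright push plate, at z 60 mm (x -100, y -30 mm at slide 0); the face looks back (-x of the fixture) and is 50 mm wide (along y) and free from z 36 to 86 mm; the plate is 10 mm thick. It moves with the slide. Behind it there is free space.
- jaw_face (a point): Middle of the front face of the slide's jaw, at z 32 mm (x 42, y -30 mm at slide 0); jaw 60 mm wide, z 14 to 44 mm. It moves with the slide.
- tube_center (a point): Centre of the loose piece of square steel tube, 40 mm (fixture x) by 60 mm (fixture y) by 40 mm tall, bore along y, about 0.25 kg, resting on the base plate between jaw and end stop; it starts 6 to 18 mm short of the stop and slightly askew. Seated, its centre is 20 mm behind the stop face.
- stop_face (a point): Middle of the end stop's face, which looks back to the jaw: x 112, y -30, z 32 mm of the fixture; the stop is 90 mm wide and rises to z 57 mm.
- hammer: Bystander: hammer, 260 mm long, lying on the table to the right (-y) of the fixture, roughly along it. Origin under its middle. Leave alone.
- tape: Bystander: steel tape measure, 62 x 36 mm, 58 mm tall, on the table close to the right (-y) side of the fixture. Origin at the centre of its underside. Leave alone.
- bung: Bystander: turned aluminium bung, 48 mm diameter, 34 mm tall, on the table to the left (+y) of the fixture. Origin at the centre of its underside. Leave alone.

How it is judged:
On the way, in this order (a step that is already met when the one before it is completed fails the run):
1. the lever points forward (cam within 0.3 rad of its low point) while the slide is still back (value of joint cam below 0.3 rad and value of joint slide below 0.008 m), for 0.2 s.
2. the slide is pushed home and the tube stands against the end stop (value of joint slide above 0.0275 m and x of tube_center in the frame of stop_face above -0.0225 m), for 0.2 s.
At the end, for the whole second after the job is handed in: The lever is within 0.3 rad of straight forward, the slide is home (within 2.5 mm), and the tube rests flat on the base plate, within 2.5 mm of the end stop and square to it within 0.06 rad, with everything at rest (all of step 2 and value of joint cam below 0.3 rad and x of tube_center in the frame of stop_face below -0.0175 m and angle between the x axis of tube_center and the x axis of fixture, either way round below 0.06 rad and angle between tube_center's own z axis and vertical below 0.06 rad and height (world z) of tube_center below 0.036 m and linear speed of tube below 0.01 m/s and velocity of joint slide between -0.005 and 0.005 m/s); the robot touches nothing.
It fails at once if the slide is pushed forward (past 8 mm) before the cam is turned to its low point (value of joint slide above 0.008 m and value of joint cam above 0.5 rad).
It fails at once if the robot touches the tube (contact force between any of the fingers, the arm and tube above 1 N).
It fails at once if the tube is lifted (height (world z) of tube_center above 0.042 m).
It fails at once if the hammer, tape measure or bung is shifted by more than 20 mm or picked up (distance of any of hammer, tape, bung from where it was at the start of the episode above 0.02 m).
It also fails if it takes over 51 s, if anything falls off the work surface, if the arm or the gripper's body presses on something with over 40 N, if the wrist force passes 120 N, or if a joint passes its speed limit or range.

## Robot

A 6-joint arm with a two-finger parallel gripper is mounted at the origin on the work surface. World frame = base frame: x ahead of the robot, y to its left, z up, the work surface at z = 0. Lengths are in m, angles in rad, forces in N, time in s.
With the tool pointing down it reaches from about 0.275 to 0.825 m from the base axis. Payload 4.9 kg.
Tool frame: the origin (TCP) lies midway between the tips of the shut fingers; the grasp point (between the pads) lies 19 mm behind it (bot.grip_depth is the distance from the TCP to the grasp point, in m); y points along the fingers, x is the direction in which the jaws open and shut, and the axes are right-handed (so a half turn about y gives the same grasp; the last joint's range is limited). The gripper opens to 85 mm and grips with 20 to 120 N. Pads are 22 mm wide; open, the fingers measure 114 mm over their backs; the gripper's body (76 mm by 85 mm) begins 54 mm behind the grasp point. The pads swing forward as they close: fully open they stand 13 mm farther back than shut.
Start: joints at [1.169, 0.326, -0.193, 1.052, 0, 1.437], TCP at [0.146, 0.53, 0.204] pointing down, gripper open.
Joint ranges: [-2.65, 2.65], [-0.97, 1.79], [-1.3, 1.35], [-1.93, 2.1], [-1.47, 1.37], [-3.14, 3.14]. Speed limits (rad/s): [2.57, 2.57, 3.14, 3.14, 3.14, 3.14].

## Interface

Orientations are given as a unit quaternion [w, x, y, z].
In Python, from cell import bot gives the robot as it stands. Calls block until the motion is done:
- bot.move_pose(position, orientation): joint-space move of the TCP to a pose.
- bot.move_linear(position, speed=0.15, rotation=None, until_force=None): straight line of the TCP; rotation=None keeps the orientation; speed is the mean speed in m/s. With until_force (N) it stops when the force on the tool has changed by that much, and returns True; else False.
- bot.goto_joints(angles): joint-space move.
- bot.set_gripper(opening, grasp_force=None): opening from 0.0 (shut) to 1.0 (fully open); grasp_force is the grip in N (None keeps the last); returns when the fingers have stopped.
- bot.wait(seconds).
- bot.solve_ik(position, orientation): joint angles nearest the present ones, or None.
- bot.camera(name): name is "scene" or "top"; returns the picture (420x560x3 uint8, red, green, blue); there is no depth.
- bot.calibration(name): a dict with "mtx" (3x3 intrinsics, pixels), "extrinsics" (4x4, takes a point from world to camera coordinates). Camera axes: x right, y down, z forward; pixel columns grow to the right and rows downward; lengths in m; the calibration is good to about 2 mm. A picture is of the moment at which its call begins. calibration takes no time and is no camera call.
A pose or a line that the arm cannot do raises bot.PlanningError and nothing moves.
- bot.close_job(): hands the job in, once; it reports no verdict.
Trained networks look in the newest picture that a camera, given by its name, has taken for a name from the list of things; names that differ only in an ending like _2 or _b are one class to them, and where a whole thing is asked for, a point or a joint stands for the part that bears it (a point fixed in the world has none). Each returns a list of dicts, best first, with "confidence" (0 to 1); they miss things now and then, are a little off and sometimes report something else, mostly with a low value. They report only what shows in the picture. A call takes as long as a camera call.
- bot.search_frame(camera, thing): "bbox" ([left, top, width, height] in pixels, round what is visible of it).
Readings, each from a call of its own:
- bot.read_clock(): time.
- bot.read_joint_positions(): joint angles.
- bot.read_joint_vel(): joint speeds.
- bot.read_joint_efforts(): joint torques, N m.
- bot.read_position(): TCP position.
- bot.read_tool_rot(): TCP orientation.
- bot.read_ft_force(): force on the tool from outside, world axes, zero at the start.
- bot.read_moment(): the same for the moment, N m.
- bot.read_gripper_width(): opening from 0.0 (shut) to 1.0 (fully open).
Only numpy, scipy, OpenCV 4.12 (cv2) and the standard library are available. Lean on these libraries where they do the work, as an engineer would, in place of code of your own. Each camera call takes 0.05 s, during which the arm holds its last target.

## Working session

There is one attempt and no reset: what is moved stays moved. The work goes in short steps, each a Python script; the robot and the scene stay as the last script left them, time stands still between calls to the robot, and variables do not carry over. Pictures are saved under pics/ and viewed, and the job is handed in when it is done.

```bash
mkdir -p pics; ls
python3 - <<'E'
from cell import bot
import cv2,numpy as np
for n in("scene","top"):
    im=bot.camera(n); cv2.imwrite(f"pics/{n}0.png",im[:,:,::-1])
    c=bot.calibration(n); print(n,np.round(c["mtx"],1).tolist(),np.round(c["extrinsics"],4).tolist())
    for t in("fixture","lever_handle","push_face","tube_center","hammer","tape","bung","stop_face","jaw_face","cam"):
        r=bot.search_frame(n,t); print(t,[(np.round(d["bbox"]).tolist(),round(d["confidence"],2)) for d in r[:2]])
print(bot.read_clock())
E
```

```text
pics
scene [[420.4, 0.0, 277.2], [0.0, 420.4, 205.3], [0.0, 0.0, 1.0]] [[-0.6985, 0.7156, 0.0069, 0.4229], [0.4738, 0.4696, -0.745, -0.2434], [-0.5364, -0.5171, -0.667, 1.2957], [0.0, 0.0, 0.0, 1.0]]
fixture [([226.0, 156.0, 143.0, 122.0], 0.58)]
lever_handle [([313.0, 194.0, 52.0, 34.0], 0.6)]
push_face [([266.0, 159.0, 76.0, 60.0], 0.64)]
tube_center [([255.0, 208.0, 26.0, 22.0], 0.85)]
hammer [([154.0, 155.0, 83.0, 65.0], 0.92)]
tape [([213.0, 184.0, 23.0, 35.0], 0.69)]
bung [([385.0, 264.0, 21.0, 24.0], 0.86)]
stop_face [([225.0, 155.0, 142.0, 126.0], 0.96)]
jaw_face [([267.0, 154.0, 74.0, 66.0], 0.59), ([215.0, 184.0, 24.0, 39.0], 0.45)]
cam [([315.0, 194.0, 51.0, 36.0], 0.74)]
top [[444.3, 0.0, 277.1], [0.0, 444.3, 205.4], [0.0, 0.0, 1.0]] [[-0.0132, -0.9999, -0.0097, 0.0196], [-0.9895, 0.0145, -0.1435, 0.6081], [0.1436, 0.0077, -0.9896, 0.9797], [0.0, 0.0, 0.0, 1.0]]
fixture [([207.0, 158.0, 133.0, 148.0], 0.97), ([258.0, 207.0, 66.0, 66.0], 0.67)]
lever_handle [([217.0, 233.0, 52.0, 33.0], 0.68)]
push_face [([258.0, 209.0, 63.0, 64.0], 0.97)]
tube_center [([270.0, 183.0, 29.0, 25.0], 0.57)]
hammer [([347.0, 144.0, 54.0, 101.0], 0.72), ([253.0, 209.0, 69.0, 62.0], 0.7)]
tape [([327.0, 171.0, 21.0, 28.0], 0.68)]
bung [([157.0, 223.0, 23.0, 22.0], 0.71)]
stop_face [([207.0, 162.0, 135.0, 144.0], 0.82)]
jaw_face [([258.0, 206.0, 64.0, 66.0], 0.76)]
cam [([217.0, 230.0, 50.0, 33.0], 0.61)]
1.1
```

Run:
```python
import cv2
a=cv2.imread("pics/top0.png")[130:330,140:420]; cv2.imwrite("pics/t0.png",cv2.resize(a,None,fx=2.8,fy=2.8,interpolation=cv2.INTER_CUBIC))
a=cv2.imread("pics/scene0.png")[130:310,140:420]; cv2.imwrite("pics/s0.png",cv2.resize(a,None,fx=2.8,fy=2.8,interpolation=cv2.INTER_CUBIC))
```

```text
(no output)
```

View pics/t0.png

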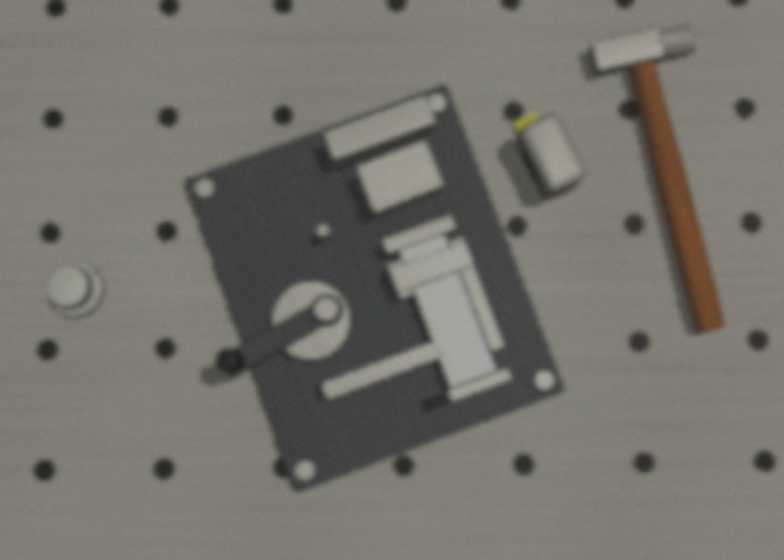

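View pics/s0.png

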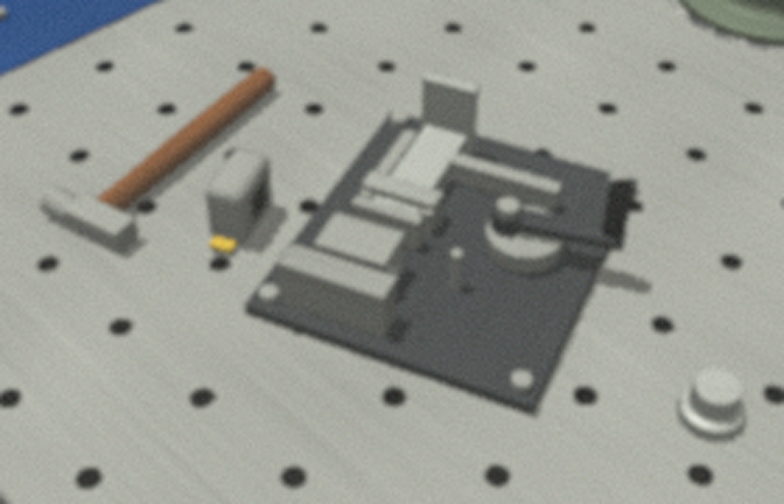

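The pictures show the fixture turned about 20° CCW. In the top crop, the handle is at (230,360), the cam pivot at (325,308), and the push plate at (480,385). The tape is close to the right edge and the bung is on the left. Next I fit the pose.

```bash
cat > h.py <<'E'
import numpy as np, cv2
from cell import bot
from scipy.optimize import least_squares
K={n:bot.calibration(n) for n in("scene","top")}
def proj(n,P):
    P=np.atleast_2d(P); E=np.array(K[n]["extrinsics"]); c=P@E[:3,:3].T+E[:3,3]
    u=c@np.array(K[n]["mtx"]).T; return u[:,:2]/u[:,2:]
def tri(pt,ps):
    Ms=[np.array(K[n]["mtx"])@np.array(K[n]["extrinsics"])[:3] for n in("top","scene")]
    X=cv2.triangulatePoints(Ms[0],Ms[1],np.float64(pt).reshape(2,1),np.float64(ps).reshape(2,1)); return (X[:3]/X[3]).ravel()
def F(p,q):
    q=np.atleast_2d(q); c,s=np.cos(p[2]),np.sin(p[2]); return q@np.array([[c,s,0],[-s,c,0],[0,0,1]])+[p[0],p[1],0]
E
cat > fit.py <<'E'
from h import *
o=np.array([140,130])
mm=1e-3
M=np.array([[150,140,12],[150,-100,12],[-130,-100,12],[-130,140,12]])*mm
T=np.array([[187,180],[447,87],[563,390],[295,492]])/2.8+o
S=np.array([[535,410],[247,305],[392,116],[608,172]])/2.8+o
for i in range(4): print("corner",np.round(tri(T[i],S[i]),4))
f=lambda p:np.r_[(proj("top",F(p,M))-T).ravel(),(proj("scene",F(p,M))-S).ravel()]
r=least_squares(f,[0.5,0,0.35],loss="soft_l1"); p=r.x
print(p,np.round(f(p),1)); np.save("p.npy",p)
# pivot top, stop pin
def toF(X):
    c,s=np.cos(p[2]),np.sin(p[2]); d=X-np.array([p[0],p[1],0]); return np.array([c*d[0]+s*d[1],-s*d[0]+c*d[1],d[2]])
def t2(a,b): return np.round(toF(tri(np.array(a)/2.8+o,np.array(b)/2.8+o)),4)
print("pivot knob",t2((326,308),(508,204)))
print("handle top",t2((229,356),(622,181)))
print("plate TL",t2((452,396),(423,78)),"TR",t2((508,372),(477,90)),"(scene left is right)")
print("plate alt",t2((452,396),(477,90)),t2((508,372),(423,78)))
print("tube",t2((400,177),(360,240)))
for n in("top","scene"):
    im=cv2.imread(f"pics/{n}0.png"); z=2.8
    im=cv2.resize(im[130:330,140:420],None,fx=z,fy=z,interpolation=cv2.INTER_CUBIC)
    def dots(Q,col):
        for u in (proj(n,F(p,np.array(Q)*mm))-o)*z: cv2.circle(im,(int(u[0]),int(u[1])),3,col,-1)
    dots(M/mm,(0,0,255)); dots([[0,62,50]],(0,255,0)); dots([[112,15,57],[112,-75,57]],(255,0,0))
    for th,col in((1.9,(255,255,0)),(2.1,(0,255,255)),(2.3,(255,0,255))):
        dots([[85*np.cos(th),62+85*np.sin(th),98],[85*np.cos(th),62+85*np.sin(th),48]],col)
    for s in(-10,0): dots([[-100+s,-5,86],[-100+s,-55,86],[42+s,0,44],[42+s,-60,44]],(0,165,255) if s else (0,0,255))
    cv2.imwrite(f"pics/{n}_fit.png",im)
E
python3 fit.py
```

```text
corner [0.6419 0.1831 0.0032]
corner [ 0.7202 -0.043   0.0051]
corner [ 0.4595 -0.1353  0.0015]
corner [0.3868 0.0786 0.0142]
[0.54874614 0.00202189 0.34940633] [-2.5  0.3 -1.6 -1.5  0.4 -0.  -0.7  0.9 -0.7 -2.5 -2.  -1.  -1.4 -3.3
 10.1  1.3]
pivot knob [0.0001 0.0616 0.0542]
handle top [-0.0118  0.1442  0.0987]
plate TL [-0.0931 -0.0268  0.089 ] TR [-0.1045 -0.0329  0.0746] (scene left is right)
plate alt [-0.101  -0.0061  0.0796] [-0.099  -0.0546  0.079 ]
tube [ 0.08   -0.0325  0.046 ]
```

View pics/top_fit.png

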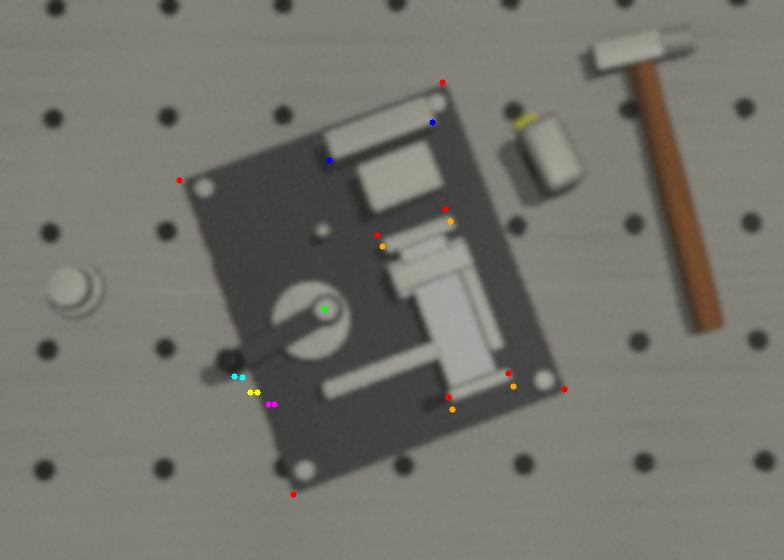

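View pics/scene_fit.png

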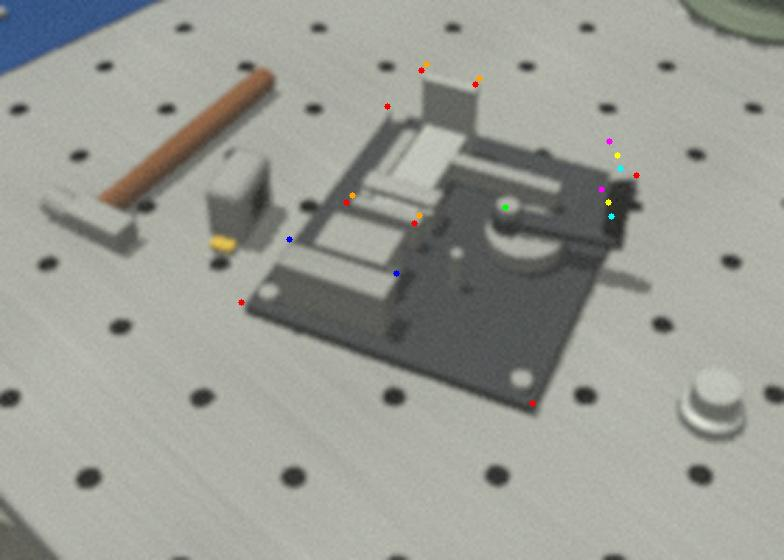

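```bash
python3 - <<'E'
s=open("fit.py").read()
s=s.replace('f=lambda p:np.r_[(proj("top",F(p,M))-T).ravel(),(proj("scene",F(p,M))-S).ravel()]',
'''M0=M; M=np.r_[M0,np.array([[112,15,57],[112,-75,57],[0,62,54]])*mm]
T=np.r_[T,np.array([[333,160],[438,123],[326,308]])/2.8+o]; S=np.r_[S,np.array([[393,292],[283,252],[508,203]])/2.8+o]
w=np.ones((7,1)); w[3]=0
f=lambda p:np.r_[(proj("top",F(p,M))-T).ravel(),(w*(proj("scene",F(p,M))-S)).ravel()]''')
s=s.replace("(1.9,","(1.7,").replace("(2.1,","(1.75,").replace("(2.3,","(1.8,")
open("fit.py","w").write(s)
E
python3 fit.py
```

```text
corner [0.6419 0.1831 0.0032]
corner [ 0.7202 -0.043   0.0051]
corner [ 0.4595 -0.1353  0.0015]
corner [0.3868 0.0786 0.0142]
[0.54919387 0.00154838 0.34255182] [-2.  -0.5 -0.9 -1.6  0.4  0.2 -1.   0.4 -0.6 -0.1 -1.3 -0.4 -0.6  0.2
 -1.7 -2.3 -2.5 -1.3 -1.3 -3.3  0.   0.   0.5 -6.6  1.9 -4.8 -1.   0.5]
pivot knob [-0.0006  0.0622  0.0542]
handle top [-0.0131  0.1447  0.0987]
plate TL [-0.0932 -0.0269  0.089 ] TR [-0.1045 -0.033   0.0746] (scene left is right)
plate alt [-0.1012 -0.0062  0.0796] [-0.0989 -0.0547  0.079 ]
tube [ 0.08   -0.0314  0.046 ]
```

View pics/top_fit.png

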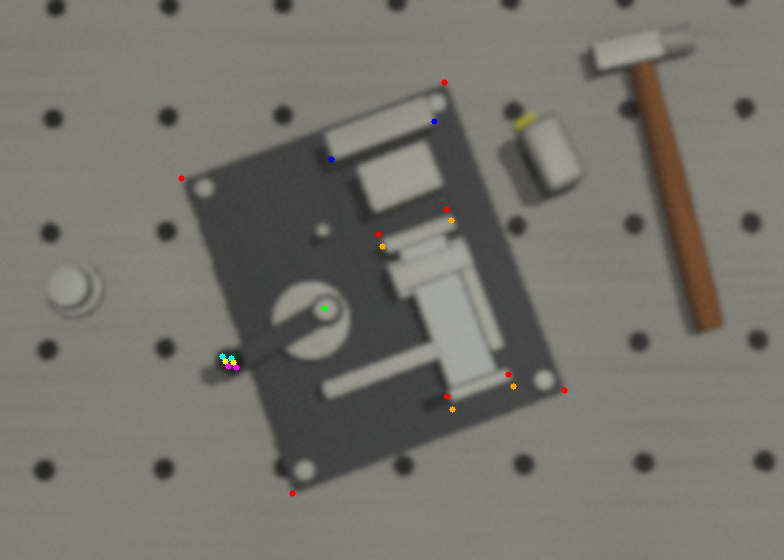

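View pics/scene_fit.png

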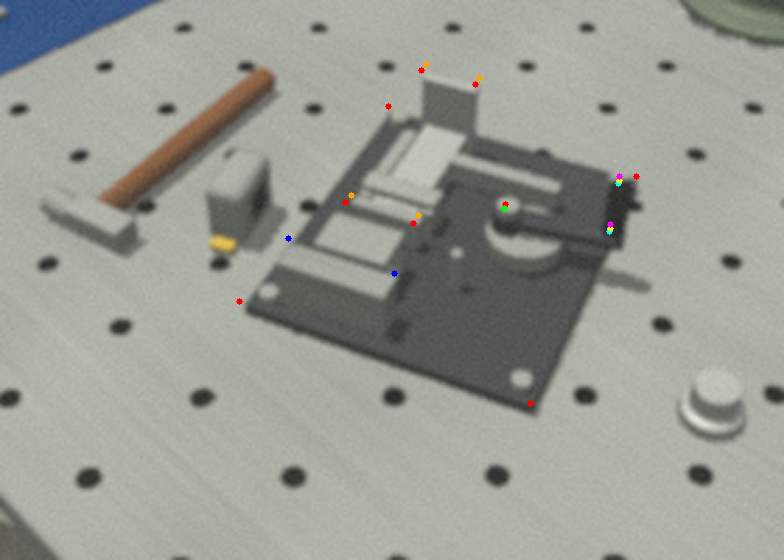

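The fit is consistent: the pivot knob triangulates at (-0.6, 62, 54) mm and the handle top at z 98.7 mm. The lever angle is about 1.73 and the slide is around -5 to 0 mm. I'll check the tool's orientation convention and IK along the arc before moving.

```bash
cat >> h.py <<'E'
from scipy.spatial.transform import Rotation as R
p=np.load("p.npy")
def quat(yaw,sgn):   # tool z = sgn*(cos,sin,0) world, tool y down
    z=sgn*np.array([np.cos(yaw),np.sin(yaw),0]); y=np.array([0,0,-1.]); x=np.cross(y,z)
    q=R.from_matrix(np.c_[x,y,z]).as_quat(); return [float(v) for v in (q[3],*q[:3])]
def lev(th,d,z=0.075,r=0.085):  # finger centre trailing handle by d at lever angle th, fixture->world
    P=[r*np.cos(th)-d*np.sin(th),0.062+r*np.sin(th)+d*np.cos(th),z]
    return F(p,P)[0], p[2]+th-np.pi/2
E
python3 - <<'E'
from h import *
q=bot.read_tool_rot(); print(q, R.from_quat([*q[1:],q[0]]).as_matrix().round(2).tolist(),bot.read_position(),bot.read_gripper_width())
for sgn in(1,-1):
    for th in (1.73,1.2,0.6,0,-.05):
        P,y=lev(th,0.02); j=bot.solve_ik(P.tolist(),quat(y,sgn)); print(sgn,th,P.round(3),None if j is None else np.round(j,2))
    P=F(p,[-0.13,-0.03,0.055])[0]; print("plate",P,bot.solve_ik(P.tolist(),quat(p[2],sgn)))
E
```

```text
[-0.56228063  0.56228454  0.42876106 -0.42876631] [[0.26, -0.0, -0.96], [0.96, -0.0, 0.26], [-0.0, -1.0, 0.0]] [0.1455468  0.53039961 0.20379474] 0.9985844085849567
1 1.73 [0.47  0.125 0.075] [ 0.11  0.34 -0.54  0.69  0.    2.75]
1 1.2 [0.511 0.145 0.075] [ 0.14  0.42 -0.42  0.73  0.   -2.97]
1 0.6 [0.562 0.14  0.075] [ 0.12  0.49 -0.29  0.79  0.   -2.4 ]
1 0 [0.602 0.107 0.075] [ 0.06  0.55 -0.2   0.83  0.   -1.86]
1 -0.05 [0.604 0.104 0.075] [ 0.05  0.55 -0.19  0.83  0.   -1.81]
plate [ 0.43682354 -0.07037457  0.055     ] [-0.32685378  0.30400262 -0.66657408  0.60021964  0.          2.47218705]
-1 1.73 [0.47  0.125 0.075] [ 0.11  0.34 -0.54  0.69  0.   -0.39]
-1 1.2 [0.511 0.145 0.075] [ 0.14  0.42 -0.42  0.73  0.    0.17]
-1 0.6 [0.562 0.14  0.075] [ 0.12  0.49 -0.29  0.79  0.    0.75]
-1 0 [0.602 0.107 0.075] [ 0.06  0.55 -0.2   0.83  0.    1.28]
-1 -0.05 [0.604 0.104 0.075] [ 0.05  0.55 -0.19  0.83  0.    1.33]
plate [ 0.43682354 -0.07037457  0.055     ] [-0.32685378  0.30400262 -0.66657408  0.60021964  0.         -0.6694056 ]
```

```bash
cat > view.py <<'E'
from h import *
def snap(tag):
    o=[]
    for n in("top","scene"):
        im=cv2.cvtColor(bot.camera(n),cv2.COLOR_RGB2BGR)[130:330,140:420]; o.append(cv2.resize(im,None,fx=1.98,fy=1.98,interpolation=cv2.INTER_CUBIC))
    im=np.hstack(o); im=cv2.resize(im,(800,int(im.shape[0]*800/im.shape[1]))); cv2.imwrite(f"pics/{tag}.png",im)
E
python3 - <<'E'
from h import *; from view import snap
bot.set_gripper(0.0,30)
P,y=lev(1.73,0.05,0.19); bot.move_pose(P.tolist(),quat(y,-1))
P,y=lev(1.73,0.05); bot.move_linear(P.tolist(),speed=0.12)
f0=np.array(bot.read_ft_force())
P,y=lev(1.73,0.016); hit=bot.move_linear(P.tolist(),speed=0.03,until_force=2.5)
print(hit,np.round(bot.read_position(),4),P,np.array(bot.read_ft_force())-f0,bot.read_gripper_width(),bot.read_clock())
snap("a1")
E
```

```text
False [0.4733 0.1267 0.075 ] [0.47345869 0.12677363 0.075     ] [-0.43919208  0.18818189 -0.22721035] 0.0032452159865949525 6.125
```

View pics/a1.png

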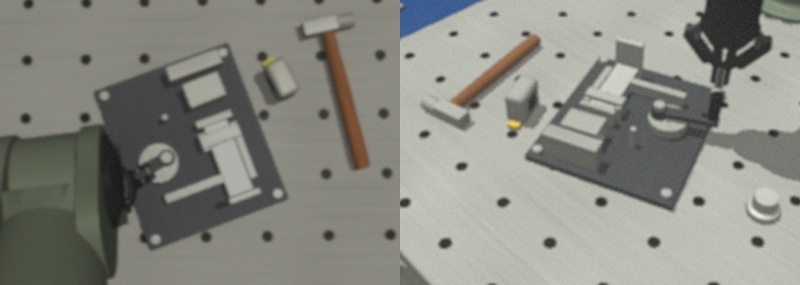

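The finger tips are just behind the handle (scene half, about (722,85) against the handle at (715,105)), with no contact yet. I'll sweep the arc and log forces.

Run:
```python
from h import *; from view import snap
f0=np.array(bot.read_ft_force())
for th in (1.6,1.5,1.35,1.2,1.05,0.9):
    P,y=lev(th,0.016); hit=bot.move_linear(P.tolist(),speed=0.06,rotation=quat(y,-1),until_force=25)
    f=np.array(bot.read_ft_force())-f0; a=y; 
    print(th,hit,"tang",round(f[0]*np.cos(a)+f[1]*np.sin(a),1),"rad",round(-f[0]*np.sin(a)+f[1]*np.cos(a),1),"z",round(f[2],1),bot.read_clock())
snap("a2")
```

```text
1.6 False tang -0.8 rad -0.2 z 0.4 6.5583
1.5 False tang -0.5 rad 0.3 z -0.8 6.85
1.35 False tang -0.7 rad -1.1 z -0.1 7.2167
1.2 False tang -0.4 rad 0.6 z -0.8 7.5833
1.05 False tang -1.3 rad -0.3 z -0.1 7.95
0.9 False tang 0.4 rad -0.4 z 0.1 8.3167
```

View pics/a2.png

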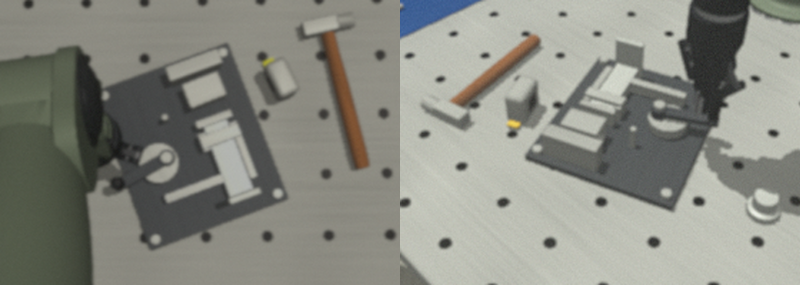

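Run:
```python
from h import *
tcp=np.array(bot.read_position()); print(tcp)
o=[]
for n in("top","scene"):
    im=cv2.cvtColor(bot.camera(n),cv2.COLOR_RGB2BGR)
    x0,y0=(180,205) if n=="top" else (300,150); z=5
    im=cv2.resize(im[y0:y0+90,x0:x0+80],None,fx=z,fy=z,interpolation=cv2.INTER_CUBIC)
    for Q,c in((tcp,(0,0,255)),(F(p,[[85e-3*np.cos(1.73),.062+.085*np.sin(1.73),.098]])[0],(0,255,0)),(F(p,[[85e-3*np.cos(1.73),.062+.085*np.sin(1.73),.048]])[0],(255,255,0))):
        u=(proj(n,Q)[0]-[x0,y0])*z; cv2.circle(im,(int(u[0]),int(u[1])),4,c,1)
    im=np.clip(im.astype(float)*1.6,0,255).astype(np.uint8)
    o.append(im)
cv2.imwrite("pics/a3.png",np.hstack(o))
```

```text
[0.53977055 0.14555365 0.07486802]
```

View pics/a3.png

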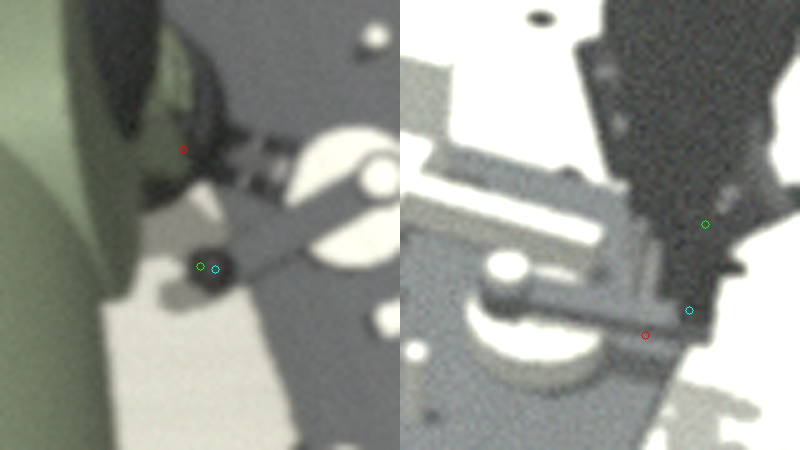

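Run:
```python
from h import *
o=[]
im0=cv2.cvtColor(bot.camera("scene"),cv2.COLOR_RGB2BGR); tcp0=np.array(bot.read_position())
bot.move_linear([tcp0[0],tcp0[1],0.16],speed=0.15)
im1=cv2.cvtColor(bot.camera("scene"),cv2.COLOR_RGB2BGR); tcp1=np.array(bot.read_position())
print(tcp1,bot.read_gripper_width(),bot.read_clock())
for im,t in((im0,tcp0),(im1,tcp1)):
    x0,y0=(300,120); z=5
    im=cv2.resize(im[y0:y0+120,x0:x0+80],None,fx=z,fy=z,interpolation=cv2.INTER_CUBIC)
    im=np.clip(255*(im/255.)**0.5,0,255).astype(np.uint8)
    u=(proj("scene",t)[0]-[x0,y0])*z; cv2.circle(im,(int(u[0]),int(u[1])),4,(0,0,255),1)
    o.append(im)
cv2.imwrite("pics/a4.png",np.hstack(o))
```

```text
[0.53925403 0.14547029 0.15884028] 0.0011412391047837072 9.3333
```

View pics/a4.png

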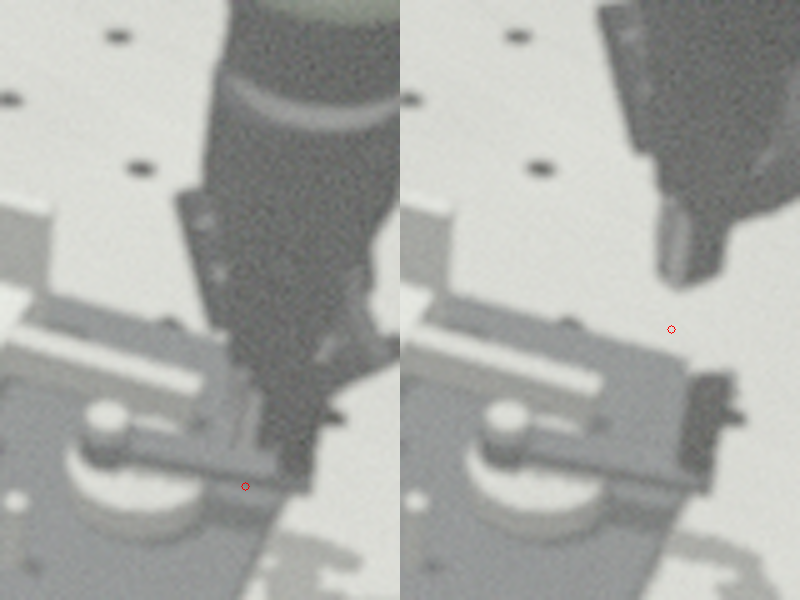

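The fingertip appears about 24 mm higher along the tool than the reported TCP, so it passed over the handle. In the right half the tip is at (680,285), against the projected TCP at (671,329). I'll confirm with a gentle touch on the empty front-left part of the base plate.

Run:
```python
from h import *
P=F(p,[0.10,0.10,0.09])[0]
q=quat(p[2]+0.9-np.pi/2,-1)
bot.move_linear([P[0],P[1],0.15],speed=0.2); bot.move_linear([P[0],P[1],0.045],speed=0.15)
h=bot.move_linear([P[0],P[1],-0.020],speed=0.025,until_force=5)
print(h,bot.read_position(),bot.read_ft_force(),bot.read_clock())
from view import snap; snap("a5")
bot.move_linear([P[0],P[1],0.12],speed=0.2)
```

```text
True [ 0.60982498  0.12932279 -0.01538971] [-0.75153515  0.25240121  4.68210276] 12.825
```

View pics/a5.png

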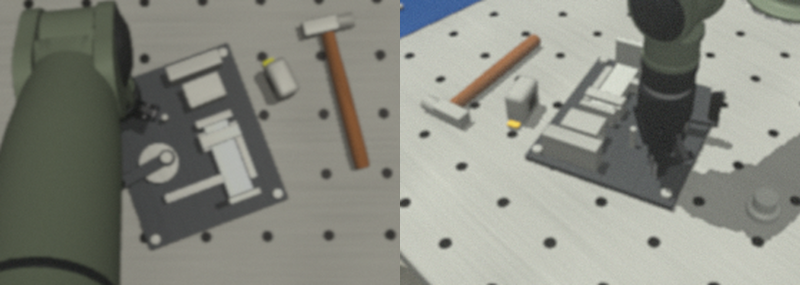

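The plate (z 12 mm) is touched at TCP z = -15.4 mm. So the real tips are 27 mm higher than reported, and I'll command 27 mm lower from here on. Now I redo the approach.

```bash
sed -i 's/z=0.075,r=0.085/z=0.041,r=0.085/' h.py
python3 - <<'E'
from h import *; from view import snap
P,y=lev(1.73,0.05,0.12); 
bot.move_linear([*P[:2],0.12],speed=0.25,rotation=quat(y,-1))
P,y=lev(1.73,0.05); bot.move_linear(P.tolist(),speed=0.15)
f0=np.array(bot.read_ft_force())
P,y=lev(1.73,0.010); hit=bot.move_linear(P.tolist(),speed=0.03,until_force=3.5)
t=np.array(bot.read_position()); print(hit,t,(P-t).round(4),np.array(bot.read_ft_force())-f0,bot.read_clock())
np.save("f0.npy",f0)
im=cv2.cvtColor(bot.camera("scene"),cv2.COLOR_RGB2BGR)[130:230,290:390]; im=255*(im/255.)**.5
cv2.imwrite("pics/a6.png",cv2.resize(im.astype(np.uint8),None,fx=5,fy=5,interpolation=cv2.INTER_CUBIC))
E
```

```text
True [0.47047556 0.12542417 0.0405054 ] [0.0082 0.0042 0.0005] [ 0.33319806 -0.43258222  0.70260962] 16.3917
```

View pics/a6.png

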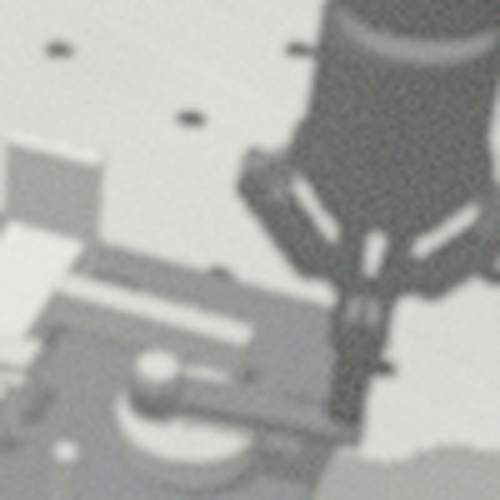

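Contact came at d ≈ 19 mm, against 20 mm expected, with the finger behind the handle at (355,370). Now I sweep.

Run:
```python
from h import *; from view import snap
f0=np.load("f0.npy")
for th in (1.6,1.45,1.3,1.15,1.0,0.85,0.7,0.55,0.4,0.3):
    P,y=lev(th,0.019); hit=bot.move_linear(P.tolist(),speed=0.06,rotation=quat(y,-1),until_force=20)
    f=np.array(bot.read_ft_force())-f0; a=y
    print(th,hit,"tang",round(f[0]*np.cos(a)+f[1]*np.sin(a),1),"rad",round(-f[0]*np.sin(a)+f[1]*np.cos(a),1),"z",round(f[2],1),bot.read_clock())
    if hit: break
snap("a7")
```

```text
1.6 False tang -3.1 rad 0.4 z -2.2 16.7917
1.45 False tang -2.7 rad 0.8 z -1.7 17.1583
1.3 False tang -1.5 rad 0.4 z -1.6 17.525
1.15 False tang -1.2 rad 0.3 z -1.9 17.8917
1.0 False tang -1.5 rad -0.4 z -0.4 18.2583
0.85 False tang -1.4 rad -1.8 z -0.5 18.625
0.7 False tang -1.1 rad -0.7 z -0.2 18.9917
0.55 False tang -1.8 rad -1.0 z -0.3 19.3583
0.4 False tang -0.9 rad -0.7 z -0.9 19.725
0.3 False tang -1.6 rad -0.1 z -0.1 20.0167
```

View pics/a7.png

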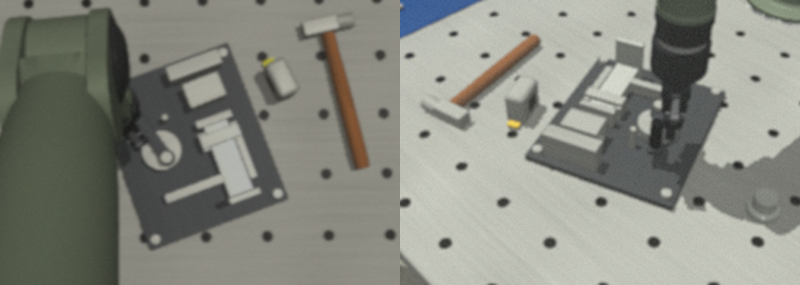

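The lever is following: its handle is at about (655,130) in the scene half, near the forward direction. I continue to the stop pin.

Run:
```python
from h import *; from view import snap
f0=np.load("f0.npy")
for th in (0.2,0.1,0.03,-0.03,-0.08,-0.13):
    P,y=lev(th,0.019); hit=bot.move_linear(P.tolist(),speed=0.04,rotation=quat(y,-1),until_force=14)
    f=np.array(bot.read_ft_force())-f0; a=y
    print(th,hit,"tang",round(f[0]*np.cos(a)+f[1]*np.sin(a),1),"rad",round(-f[0]*np.sin(a)+f[1]*np.cos(a),1),"z",round(f[2],1),bot.read_clock())
    if hit or np.linalg.norm(f)>15: break
# back off and up
P,y=lev(th,0.045); bot.move_linear(P.tolist(),speed=0.1); bot.move_linear([*P[:2],0.14],speed=0.2)
P=F(p,[-0.16,-0.03,0.14])[0]; bot.move_pose(P.tolist(),quat(p[2],-1))
print(bot.read_clock()); snap("a8")
```

```text
0.2 False tang -3.4 rad -2.0 z 0.2 20.4833
0.1 False tang -1.9 rad -0.9 z 1.3 20.85
0.03 False tang -2.8 rad -1.9 z 1.2 21.15
-0.03 False tang -2.8 rad -1.9 z 0.1 21.4333
-0.08 True tang -1.3 rad -0.0 z -0.4 21.6417
24.4667
```

View pics/a8.png

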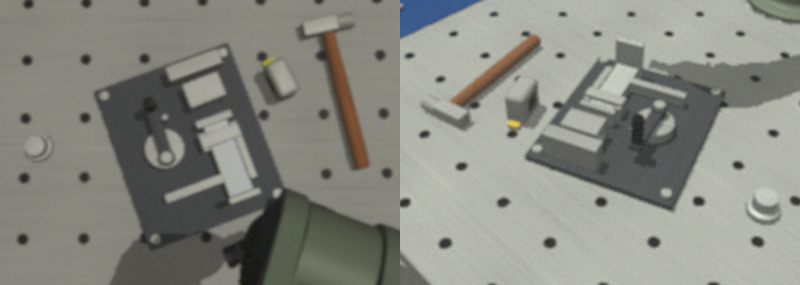

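The lever is forward against the pin: in the top half its handle is at (150,104), its pivot at (166,157) and the pin at (165,117). The slide is still back. Next I push the slide plate.

Run:
```python
from h import *; from view import snap
g=lambda x,z:F(p,[x,-0.03,z])[0].tolist()
def fx():
    t=np.array(bot.read_position())-[p[0],p[1],0]; return t[0]*np.cos(p[2])+t[1]*np.sin(p[2])
bot.move_linear(g(-0.16,0.028),speed=0.15); f0=np.array(bot.read_ft_force())
h=bot.move_linear(g(-0.100,0.028),speed=0.04,until_force=2.5); print(h,fx(),bot.read_clock(),np.array(bot.read_ft_force())-f0)
h=bot.move_linear(g(-0.066,0.028),speed=0.03,until_force=22); print(h,fx(),bot.read_clock(),np.array(bot.read_ft_force())-f0)
snap("a9")
```

```text
True -0.11406172247831348 26.5333 [ 0.28736743 -0.61199183 -0.69590494]
True -0.08217218592882682 27.6833 [ 0.04973145 -0.11543243 -1.04228558]
```

View pics/a9.png

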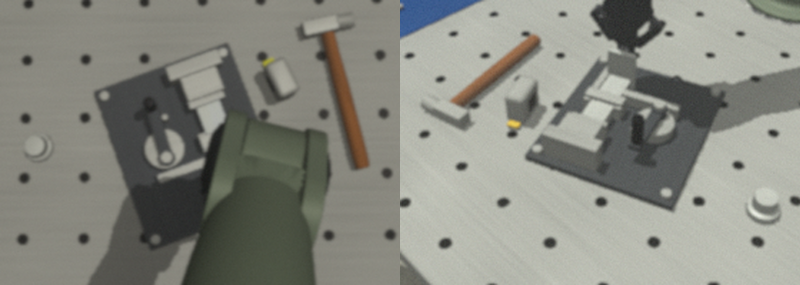

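The tube is seated against the stop after 32 mm of travel. One firmer nudge, then I retreat and inspect.

Run:
```python
from h import *; from view import snap
g=lambda x,z:F(p,[x,-0.03,z])[0].tolist()
def fx():
    t=np.array(bot.read_position())-[p[0],p[1],0]; return t[0]*np.cos(p[2])+t[1]*np.sin(p[2])
h=bot.move_linear(g(-0.070,0.028),speed=0.03,until_force=30); print(h,fx(),bot.read_clock(),bot.read_ft_force())
bot.wait(0.3); print(fx(),bot.read_ft_force())
bot.move_linear(g(-0.15,0.028),speed=0.1); bot.move_linear(g(-0.16,0.14),speed=0.2)
bot.move_pose([0.25,-0.3,0.2],quat(p[2],-1))
print(bot.read_clock())
for n in("top","scene"):
    im=cv2.cvtColor(bot.camera(n),cv2.COLOR_RGB2BGR)[130:330,140:420]; cv2.imwrite(f"pics/end_{n}.png",cv2.resize(im,None,fx=2.8,fy=2.8,interpolation=cv2.INTER_CUBIC))
```

```text
True -0.0833644148721914 28.1833 [0.43205905 0.56436328 1.05427659]
-0.08377289095982213 [-0.098683   -0.44140856 -0.34655091]
31.075
```

View pics/end_top.png

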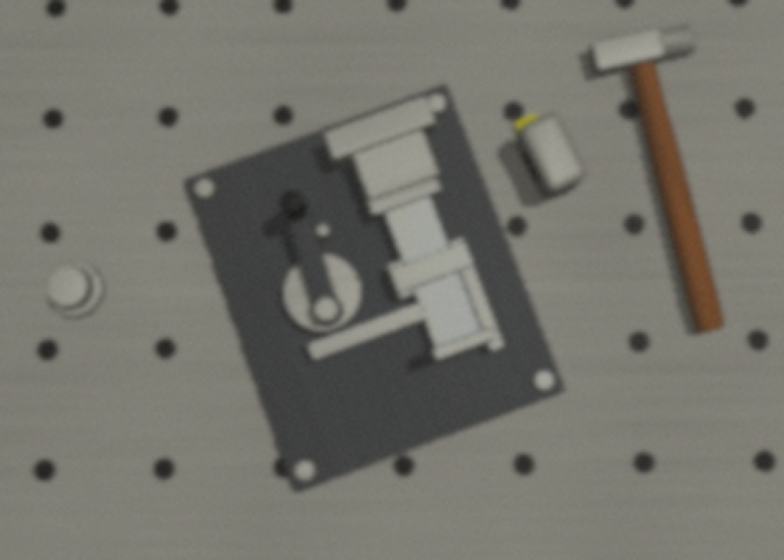

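View pics/end_scene.png

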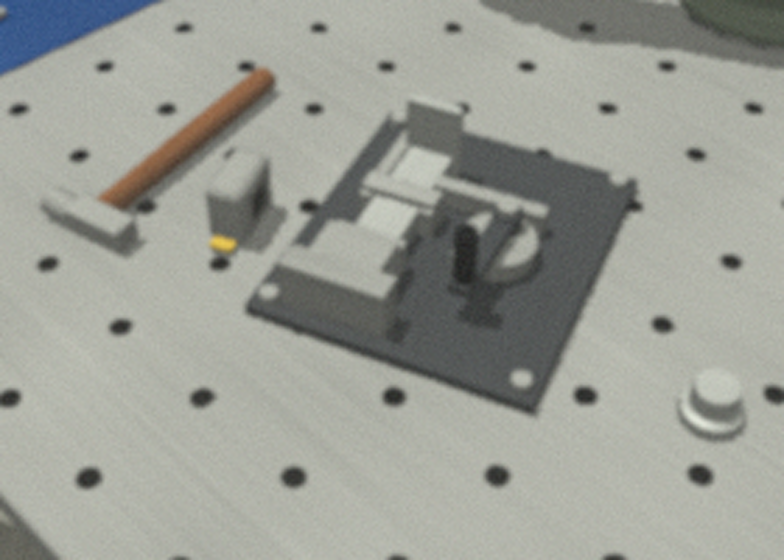

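The end views show the tube flush and square on the stop, with jaw and tube in contact. The follower has a small gap to the cam's low side, the lever is at the pin, and the bystanders are unmoved. I'm handing it in.

Run:
```python
from h import *
bot.wait(0.3); print(bot.read_clock(), np.abs(bot.read_joint_vel()).max()); print(bot.close_job())
```

```text
31.475 0.006025168018063913
the job is handed in; nothing more can be done
None
```

I pushed the lever clockwise from about 1.73 rad until it met its stop pin. Then I pushed the slide plate about 32 mm forward, until it stopped hard at 22 N and again at 30 N. I backed the arm well clear and handed the job in at about 31.5 s of the 51 s allowed; no verdict was reported.

**Last checks:**
- **Tube and slide:** the final pictures show the tube flush and square against the end stop, with the jaw against the tube. The slide's rest position was judged from travel and pictures, about 29–30 mm; I could not read its joint value.
- **Cam and lever:** the lever points forward, and there is a small gap between the follower and the cam's low side.
- **Bystanders:** the hammer, tape measure and bung look unmoved.

**What disagreed:**
- **Tool height:** the real fingertips are about 27 mm higher than the reported tool point. My first sweep therefore passed over the handle without touching anything. I measured the offset with a 5 N touch on bare base plate and corrected for it.
- **Scene camera fit:** the scene view sat about 2 px off the fixture model in places. Some of the corner points I marked by hand were also unreliable: one was hidden by the handle and ignored, and two on the end stop missed by 5–7 px. Contact with the handle came at 19 mm against 20 mm expected, so the fit was good enough.

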